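# Put the hole saw away in the turn-lid drum

## Robot

A 6-joint arm with a two-finger parallel gripper is mounted at the origin on the work surface; the furniture and walls round the work are solid. World frame = base frame: x ahead of the robot, y to its left, z up, the work surface at z = 0. Lengths are in m, angles in rad, forces in N, time in s.
With the tool pointing down it reaches from about 0.275 to 0.825 m from the base axis. Payload 5.2 kg.
Tool frame: the origin (TCP) lies on the front face of the gripper's body, between the roots of the fingers; the fingertips stand 84 mm ahead of it and the grasp point (between the pads) lies 65 mm ahead of it; z points along the fingers, y is the line along which they close (so a half turn about z gives the same grasp; the last joint's range is limited). The gripper opens to 93 mm and grips with 3 to 60 N. Pads are 15 mm wide; open, the fingers measure 128 mm over their backs; the gripper's body (75 mm by 188 mm) begins 65 mm behind the grasp point.
Start: joints at [1.024, 0.259, 1.535, -0, 1.348, -0.203], TCP at [0.185, 0.518, 0.303] pointing down, gripper open.
Joint ranges: [-3.14, 3.14], [-0.91, 2.08], [0.19, 2.58], [-1.22, 4.36], [0.22, 2.71], [-3.12, 3.12]. Speed limits (rad/s): [2.57, 2.57, 3.14, 3.14, 3.14, 3.14].

## Interface

Orientations are given as a unit quaternion [x, y, z, w].
In Python, from station import env gives the robot as it stands.
- The arm moves only by the tool move_arm, never from a script. Its argument "motion" is one flat list of numbers, 4 for each row, row after row: the shift along the tool's x, y, z normalised to -1 to 1, where 1 is 50 mm, then the turn about the tool's z normalised to -1 to 1, where 1 is pi rad. In form: [x, y, z, turn, x, y, z, turn, ...]. A call has 1 to 12 rows; each row shifts and turns the commanded pose from where the row before left it, along the tool's axes as they then stand; what a row does not reach is not made up. A row lasts 1/12 s, in which the tool goes at most 41.7 mm and 7.16 degrees, less where a joint would pass 70% of its speed; a pose out of reach is approached as far as the arm can. A call with a number of a shift or a turn outside -1 to 1 is refused whole. A call with a gripper value outside its range is refused whole. "gripper" is the opening, from -1 (shut) to 1 (fully open), set as the call begins (left out, the last holds). The fingers move at their own pace and stop on an object; "grip_force" is the grip in N (left out, the last holds). Time passes only in rows, so rows that do not move let the fingers close. It gives the time, the measured TCP pose, the force, the opening and the grip force at its end, in the units of the state.
- env.read_state(): the state, without advancing time (a new reading comes with each control period).
- env.snapshot(name): name is "scene" or "top"; returns the picture (480x640x3 uint8, red, green, blue); there is no depth.
- env.camera_params(name): a dict with "fx", "fy", "cx", "cy" (pixels), "distortion" ([k1, k2, p1, p2, k3] as OpenCV has them; the pictures are not rectified), "eye" and "orientation" of the camera in the world. Camera axes: x right, y down, z forward; pixel columns grow to the right and rows downward; lengths in m; the calibration is good to about 2 mm. A picture is of the moment at which its call begins. camera_params takes no time and is no camera call.
- env.close_job(): hands the job in; it is judged then, once.
The state is a dict: "clock": time; "joints": joint angles; "qd": joint speeds; "tau": joint torques, N m; "eef_pos": TCP position; "tool_rot": TCP orientation; "contact_force": force on the tool from outside, world axes, zero at the start; "moment": the same for the moment, N m; "finger_gap": finger opening in m; "gripper_force": force on a finger pad.
Only numpy, scipy, OpenCV 4.12 (cv2) and the standard library are available. Lean on these libraries where they do the work, as an engineer would, in place of code of your own. Each camera call takes 0.05 s, during which the arm holds its last target. There are 200 camera calls.

## Task

The hole saw on the bench belongs in the empty compartment of the round wooden drum. Turn the drum's lid by its knob until the opening is squarely over the empty compartment, stand the saw upright in there on its teeth, lowering it to the floor and not dropping it, then turn the lid until its opening is squarely over the solid quarter so that the drum is shut against dust.

Things in the scene. Friction and masses are not known exactly. Their poses are not given: they have to be found in the camera images.
- drum: Round wooden drum, 216 mm across, 102 mm high without its lid, fixed to the bench; origin on its axis at the bench top. From above: solid quarter (wood up to the lid) towards its +x, empty compartment towards +y, the -x and -y compartments each hold a saw. Compartments are quarter-circle wells, radius 15 to 100 mm, parted by 6 mm walls; cork floor 12 mm above the bench.
- drum_lid (a joint): Turn of the flat lid (clear plastic, black frame, 220 mm across) about the drum's axis, rad, positive anticlockwise from above, endless either way; 0 = opening over the solid quarter (shut), 1.57 = over the empty compartment. Light friction (0.1 N m), stays where it is left. Its top face is 107 mm above the bench; rim, spoke and centre nut 2 to 14 mm higher.
- opening (a point): Centre of the lid's one opening, 65 mm from the drum's axis, at the lid's top face; x points outward. The opening is a ring sector 72 degrees wide, radius 25 to 99 mm: 74 mm radially, about 90 mm across at its middle, so open the fingers only part way inside it.
- knob (a point): Middle of the grip part of the black upright round knob on the lid, 24 mm diameter, 65 mm from the drum's axis, straight across the axis from the opening; 129 mm above the bench. The knob's top is 14 mm higher, the spoke under it 20 mm lower. It turns with the lid.
- home (a point): Point on the cork floor of the empty compartment, 65 mm from the drum's axis, in the middle of the compartment, 12 mm above the bench.
- shut_mark (a point): Centre of the solid quarter, 65 mm from the drum's axis, at the height of the lid's top face.
- hole_saw_mid (a point): Steel hole saw standing teeth-down on the bench, 85 mm high: cup 51 mm diameter, 38 mm high, nut 21 mm across up to 50 mm, then a straight shank 11 mm thick from 50 to 85 mm. This point is on its axis half-way up (42.5 mm above the teeth), z up. About 0.24 kg; lift it by the shank, from any side.
Not all that is in view belongs to the job. What is shaped like the part that bears hole_saw_mid but orange is not meant.

How it is judged:
On the way, in this order (a step that is already met when the one before it is completed fails the run):
1. the lid's opening is over the empty compartment (horizontal distance between opening and home below 0.016 m), for 0.2 s.
2. the hole saw stands upright on the floor of the empty compartment, let go (horizontal distance between hole_saw_mid and home below 0.045 m and height (world z) of hole_saw_mid below 0.059 m and angle between hole_saw_mid's own z axis and vertical below 0.12 rad and contact force between the fingers and hole_saw below 0.1 N), for 0.2 s.
At the end, for the whole second after the job is handed in: The lid's opening lies over the solid quarter (its centre within 14 mm of the quarter's centre, so that no gap shows), the lid is still, and the hole saw stands upright (within 7 degrees) and at rest on the floor of the compartment that was empty, within 45 mm of its middle (horizontal distance between opening and shut_mark below 0.014 m and horizontal distance between hole_saw_mid and home below 0.045 m and height (world z) of hole_saw_mid below 0.059 m and angle between hole_saw_mid's own z axis and vertical below 0.12 rad and linear speed of hole_saw below 0.02 m/s and velocity of joint drum_lid between -0.05 and 0.05 rad/s); the robot touches nothing.
It fails at once if the hole saw is dropped into the drum (it moves faster than 0.5 m/s inside it) (horizontal distance between hole_saw_mid and drum below 0.1 m and height (world z) of hole_saw_mid below 0.13 m and linear speed of hole_saw above 0.5 m/s).
It also fails if it takes over 69 s, if anything falls off the work surface, if the arm or the gripper's body presses on something with over 40 N, if the wrist force passes 120 N, or if a joint passes its speed limit or range.

## Working session

There is one attempt and no reset: what is moved stays moved. The work goes in short steps, Python scripts to look and compute and a tool call to move; the robot and the scene stay as the last step left them, time stands still between calls to the robot, and variables do not carry over. Pictures are saved under pics/ and viewed, at most 10 in all, crops included, and the job is handed in when it is done.

Besides the shell and the picture viewer there is one more tool, called as name(argument=value, ...), one argument or row to a line, values as JSON. move_arm: Moves the arm, as the interface text tells. Scaled input: -1 to 1 covers 50 mm each way for a shift and pi rad each way for a turn. Its arguments: {"type":"object","properties":{"motion":{"type":"array","items":{"type":"number"}},"gripper":{"type":"number"},"grip_force":{"type":"number"}},"required":["motion"]}

```bash
mkdir -p pics; ls
python3 - <<'E'
from station import env
import cv2
for n in("scene","top"):
    cv2.imwrite(f"pics/{n}0.png",env.snapshot(n)[:,:,::-1]); print(env.camera_params(n))
print(env.read_state())
E
```

```text
pics
{'fx': 550.0036437618968, 'fy': 550.0036437618968, 'cx': 324.1748621066727, 'cy': 240.5954935517339, 'distortion': array([-0.07150864,  0.        ,  0.        ,  0.        ,  0.        ]), 'eye': array([ 0.12255504, -0.75524673,  0.84656814]), 'orientation': array([ 0.88424742, -0.26916994,  0.1119271 , -0.36486486])}
{'fx': 478.5832875631867, 'fy': 478.5832875631867, 'cx': 312.73483772455205, 'cy': 236.3705140724087, 'distortion': array([-0.01878707,  0.        ,  0.        ,  0.        ,  0.        ]), 'eye': array([ 0.34732419, -0.16809479,  0.95169415]), 'orientation': array([ 0.70774409, -0.70068757,  0.05129478, -0.07418941])}
{'clock': 0.1, 'joints': array([ 1.02422153e+00,  2.59274912e-01,  1.53597177e+00, -7.75121764e-06,
        1.34803502e+00, -2.02795885e-01]), 'qd': array([-0.00101539, -0.00273077, -0.00310307,  0.00045658,  0.00155611,
        0.00069859]), 'tau': array([ 2.34237305e-03, -4.38214409e+01, -2.84645319e+01,  7.21932622e-02,
        3.62888770e-02, -8.11654104e-05]), 'eef_pos': array([0.18515929, 0.51750643, 0.30199892]), 'tool_rot': array([ 1.71043359e-01,  9.85263141e-01, -7.87317839e-04, -3.05562287e-04]), 'contact_force': array([-0.36826914,  0.02983522,  1.00906762]), 'moment': array([-0.03070902,  0.06800081,  0.02488904]), 'gripper_force': 0.0, 'finger_gap': 0.09290566050037785}
```

View pics/top0.png

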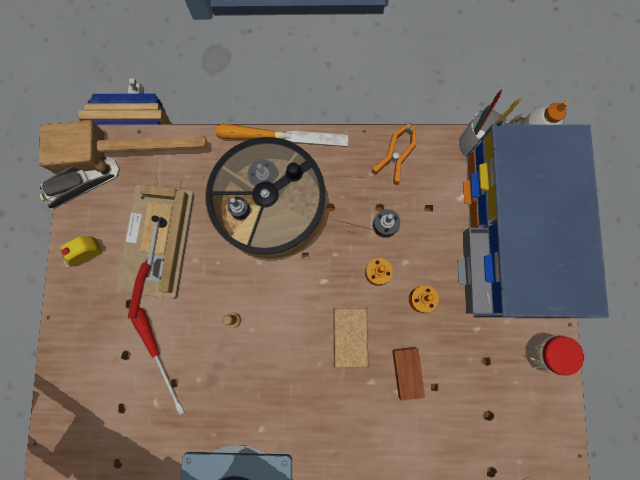

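View pics/scene0.png

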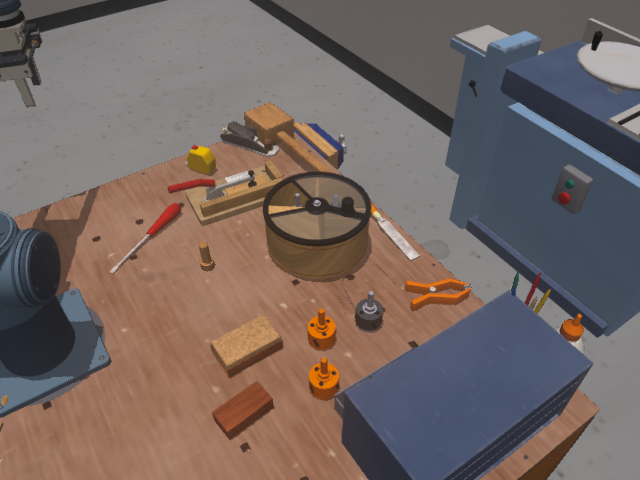

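The top view shows the drum at about (266,196) and its knob at (294,171). Things that could be taken for the saw:
- the grey saw on the bench at (387,222), which is the one described
- orange saws at (379,271) and (424,298), which are not meant
- saws already in the drum at (262,172) and (237,207)

I'll check the choice in a close crop.

```bash
python3 - <<'E'
import cv2
i=cv2.imread("pics/top0.png")[125:270,200:415]
cv2.imwrite("pics/crop0.png",cv2.resize(i,None,fx=3.7,fy=3.7,interpolation=cv2.INTER_CUBIC))
E
cat > h.py <<'E'
import numpy as np,cv2
from scipy.spatial.transform import Rotation as R
from station import env
def pix2w(n,uv,z):
    c=env.camera_params(n);K=np.array([[c['fx'],0,c['cx']],[0,c['fy'],c['cy']],[0,0,1]])
    p=cv2.undistortPoints(np.array([[uv]],float),K,c['distortion'])[0,0]
    d=R.from_quat(c['orientation']).apply([p[0],p[1],1]);e=c['eye']
    return e+d*(z-e[2])/d[2]
def w2pix(n,P):
    c=env.camera_params(n);K=np.array([[c['fx'],0,c['cx']],[0,c['fy'],c['cy']],[0,0,1]])
    q=R.from_quat(c['orientation']).inv().apply(np.atleast_2d(P)-c['eye'])
    return cv2.projectPoints(q,np.zeros(3),np.zeros(3),K,c['distortion'])[0][:,0]
E
```

```text
(no output)
```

View pics/crop0.png

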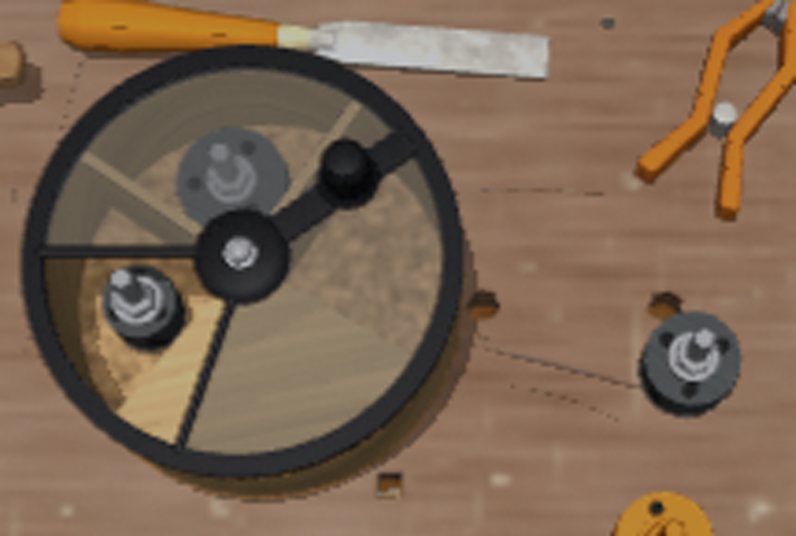

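The crop shows the bench saw at (690,358) with its shank top at about (704,338). The lid knob's top is at (346,162) and the centre nut at (240,252). The opening faces lower left, over the small saw. The solid quarter is at the bottom, and the empty compartment is at the right with its cork visible.

Run:
```python
from h import *
f=lambda u,v,z:pix2w("top",(200+u/3.7-.36,125+v/3.7-.36),z)
rim=[f(*p,.116) for p in((22,255),(463,262),(243,45),(242,476))]
print("rim",np.round(rim,4)); 
c1=f(240,252,.121);print("nut",c1)
cen=np.array([*(np.mean(rim,0)[:2]),0]);print("cen rim",cen)
for zc in(.104,.12):pass
k=f(346,160,.143);print("knob",k,np.hypot(*(k-c1)[:2]),np.hypot(*(k-cen)[:2]))
c=np.array([*((c1+cen)[:2]/2),0])
ang=lambda p:np.degrees(np.arctan2(p[1]-c[1],p[0]-c[0]))
print("knobang",ang(k))
for n,p in dict(w135=(352,107),w225=(87,157),w45=(405,345),wm45=(120,415)).items():
    q=f(*p,.102);print(n,q,np.hypot(*(q-c)[:2]),ang(q))
print("spokes",ang(f(60,252,.109)),ang(f(187,435,.109)))
print("saw",f(704,338,.085),f(694,357,.05),f(690,363,.019), pix2w("scene",(370.5,294),.085))
```

```text
rim [[ 0.5751  0.0561  0.116 ]
 [ 0.5724 -0.1607  0.116 ]
 [ 0.684  -0.0497  0.116 ]
 [ 0.4663 -0.0559  0.116 ]]
nut [ 0.57559508 -0.05222176  0.121     ]
cen rim [ 0.57444556 -0.05254406  0.        ]
knob [ 0.61512483 -0.10468215  0.143     ] 0.06568632589489032 0.06613005412581217
knobang -52.518004753369844
w135 [ 0.65660826 -0.10393268  0.102     ] 0.0965089183985354 -32.28595467636246
w225 [0.63004814 0.02949136 0.102     ] 0.09864815461245745 56.09489044954272
w45 [ 0.53393711 -0.13242825  0.102     ] 0.0899726941756149 -117.16912924916967
wm45 [0.49799217 0.00700324 0.102     ] 0.09726279089753971 142.3689656831306
spokes 87.77887094986139 164.23341736828309
saw [ 0.5421459  -0.28099029  0.085     ] [ 0.53989826 -0.2802262   0.05      ] [ 0.54321979 -0.28189712  0.019     ] [ 0.54003593 -0.28415103  0.085     ]
```

Drum axis is at (0.575, -0.052) with yaw about -168°. The knob is at -52.5° world and 65 mm from the axis, which agrees with the given size. The saw is at (0.541, -0.281), and the two cameras agree. The knob must go to about +102°, which is 154° anticlockwise. I'll move above the knob.

move_arm(
  motion=[-0.614, -0.44, 0, 0, -0.614, -0.44, 0, 0, -0.614, -0.44, 0, 0, -0.614, -0.44, 0, 0, -0.614, -0.44, 0, 0, -0.614, -0.44, 0, 0, -0.614, -0.44, 0, 0, -0.614, -0.44, 0, 0, -0.614, -0.44, 0, 0, -0.614, -0.44, 0, 0],
  gripper=0.3,
)

```text
clock: 0.93
eef_pos: [0.4007, 0.2055, 0.3026]
tool_rot: [0.171, 0.985, -0.0, -0.0]
contact_force: [0.3, -0.4, 0.4]
finger_gap: 0.0608
gripper_force: 0.0
```

move_arm(
  motion=[-0.614, -0.44, 0, 0, -0.614, -0.44, 0, 0, -0.614, -0.44, 0, 0, -0.614, -0.44, 0, 0, -0.614, -0.44, 0, 0, -0.614, -0.44, 0, 0, -0.614, -0.44, 0, 0, -0.614, -0.44, 0, 0, -0.614, -0.44, 0, 0, -0.614, -0.44, 0, 0],
)

```text
clock: 1.77
eef_pos: [0.6157, -0.1051, 0.3022]
tool_rot: [0.171, 0.985, 0.0, -0.001]
contact_force: [-0.2, 0.7, -0.1]
finger_gap: 0.0602
gripper_force: 0.0
```

move_arm(
  motion=[0, 0, 0, 0.039, 0, 0, 0, 0.039, 0, 0, 0, 0.039, 0, 0, 0, 0.039, 0, 0, 0, 0.039, 0, 0, 0, 0.039, 0, 0, 0, 0.039, 0, 0, 0, 0.039, 0, 0, 0, 0.039, 0, 0, 0, 0.039],
)

```text
clock: 2.6
eef_pos: [0.6149, -0.1033, 0.3021]
tool_rot: [0.709, 0.706, -0.0, -0.001]
contact_force: [0.4, -0.5, -0.1]
finger_gap: 0.0602
gripper_force: 0.0
```

move_arm(
  motion=[0, 0, 0, 0.039, 0, 0, 0, 0.039, 0, 0, 0, 0.039, 0, 0, 0, 0.039, 0, 0, 0, 0.039, 0, 0, 0, 0.039, 0, 0, 0, 0.039, 0, 0, 0, 0.039, 0, 0, 0, 0.039, 0, 0, 0, 0.039],
)

```text
clock: 3.43
eef_pos: [0.6149, -0.1033, 0.3021]
tool_rot: [0.985, 0.17, -0.001, -0.0]
contact_force: [-0.4, 0.4, -0.3]
finger_gap: 0.0603
gripper_force: 0.0
```

move_arm(
  motion=[0, 0, 0, 0.039, 0, 0, 0, 0.039, 0, 0, 0, 0.039, 0, 0, 0, 0.039, 0, 0, 0, 0.039, 0, 0, 0, 0.039, 0, 0, 0, 0.039, 0, 0, 0, 0.039, 0, 0, 0, 0.039, 0, 0, 0, 0.039, 0, 0, 0, 0],
)

```text
clock: 4.35
eef_pos: [0.6149, -0.1034, 0.3021]
tool_rot: [0.904, -0.427, -0.001, 0.0]
contact_force: [0.1, 0.6, -0.7]
finger_gap: 0.0603
gripper_force: 0.0
```

```bash
cat >> h.py <<'E'
def st():
    s=env.read_state();r=R.from_quat(s['tool_rot']).as_matrix()
    print("t",s['clock'],"p",s['eef_pos'].round(4),"yang",np.degrees(np.arctan2(r[1,1],r[0,1])).round(1),"zaxis",r[:,2].round(3),"q6",s['joints'][5].round(2),"F",s['contact_force'].round(1),"gap",s['finger_gap'].round(4));return s,r
def togo(x,y,z):
    s,r=st();d=r.T@(np.array([x,y,z])-s['eef_pos']);print("tool shift units",(d/.05).round(3))
E
python3 -c "
from h import *
togo(.6148,-.1042,.200)"
```

```text
Traceback (most recent call last):
  File "h.py", line 17, in togo
    s,r=st();d=r.T@(np.array([x,y,z])-s['eef_pos']);print("tool shift units",(d/.05).round(3))
        ~~^^
  File "h.py", line 15, in st
    print("t",s['clock'],"p",s['eef_pos'].round(4),"yang",np.degrees(np.arctan2(r[1,1],r[0,1])).round(1),"zaxis",r[:,2].round(3),"q6",s['joints'][5].round(2),"F",s['contact_force'].round(1),"gap",s['finger_gap'].round(4));return s,r
                                                                                                                                                                                                    ^^^^^^^^^^^^^^^^^^^^^
AttributeError: 'float' object has no attribute 'round'
```

move_arm(
  motion=[0, 0, 0.34, 0.01, 0, 0, 0.34, 0, 0, 0, 0.34, 0, 0, 0, 0.34, 0, 0, 0, 0.34, 0, 0, 0, 0.34, 0, 0, 0, 0, 0],
)

```text
clock: 4.93
eef_pos: [0.6131, -0.1027, 0.1967]
tool_rot: [0.899, -0.437, -0.004, 0.0]
contact_force: [-0.6, 0.2, 0.3]
finger_gap: 0.0601
gripper_force: 0.0
```

move_arm(
  motion=[0, 0, 0, 0, 0, 0, 0, 0, 0, 0, 0, 0, 0, 0, 0, 0, 0, 0, 0, 0, 0, 0, 0, 0],
  gripper=-1,
  grip_force=10,
)

```text
clock: 5.43
eef_pos: [0.6154, -0.1035, 0.2015]
tool_rot: [0.898, -0.439, 0.001, -0.0]
contact_force: [0.5, -0.3, 0.5]
finger_gap: 0.0249
gripper_force: 0.0
```

```bash
sed -i "s/s\['finger_gap'\].round(4)/round(s['finger_gap'],4)/" h.py
python3 -c "
from h import *
togo(.6148,-.1042,.200)"
```

```text
t 5.4333 p [ 0.6154 -0.1035  0.2015] yang -142.1 zaxis [ 0.001 -0.    -1.   ] q6 2.13 F [ 0.5 -0.3  0.5] gap 0.0249
tool shift units [0.005 0.018 0.03 ]
```

move_arm(
  motion=[0, 0, 0, 0, 0, 0, 0, 0, 0, 0, 0, 0, -0.001, -0.045, 0, -0.011, -0.005, -0.113, 0, -0.028, -0.005, -0.113, 0, -0.028, -0.005, -0.113, 0, -0.028, -0.005, -0.113, 0, -0.028],
)

```text
clock: 6.1
eef_pos: [0.6319, -0.0852, 0.2014]
tool_rot: [0.967, -0.256, 0.001, 0.0]
contact_force: [-0.7, -2.1, 3.9]
finger_gap: 0.0236
gripper_force: 10.0
```

```bash
python3 -c "
from h import *
s,r=st();d=s['eef_pos']-[.575,-.0524,0];print(np.hypot(*d[:2]),np.degrees(np.arctan2(d[1],d[0])),s['moment'],s['gripper_force'])"
```

```text
t 6.1 p [ 0.6319 -0.0852  0.2014] yang -119.7 zaxis [ 0.001 -0.001 -1.   ] q6 1.78 F [-0.7 -2.1  3.9] gap 0.0236
0.0656503112019341 -29.989749365291953 [-0.2885543   0.27001084 -0.00888703] 10.017023622058332
```

move_arm(
  motion=[-0.005, -0.113, 0, -0.028, -0.005, -0.113, 0, -0.028, -0.005, -0.113, 0, -0.028, -0.005, -0.113, 0, -0.028, -0.005, -0.113, 0, -0.028, -0.005, -0.113, 0, -0.028, -0.005, -0.113, 0, -0.028, -0.005, -0.113, 0, -0.028, -0.005, -0.113, 0, -0.028, -0.005, -0.113, 0, -0.028, -0.005, -0.113, 0, -0.028, -0.005, -0.113, 0, -0.028],
)

```text
clock: 7.1
eef_pos: [0.6325, -0.0201, 0.2014]
tool_rot: [0.964, 0.265, 0.002, 0.001]
contact_force: [4.5, -0.9, 0.8]
finger_gap: 0.024
gripper_force: 10.0
```

```bash
python3 -c "
from h import *
s,r=st();d=s['eef_pos']-[.575,-.0524,0];print(np.hypot(*d[:2]),np.degrees(np.arctan2(d[1],d[0])),s['moment'],s['gripper_force'])"
```

```text
t 7.1 p [ 0.6325 -0.0201  0.2014] yang -59.2 zaxis [ 0.004 -0.001 -1.   ] q6 0.83 F [ 4.5 -0.9  0.8] gap 0.024
0.06594868956727812 29.29719021527946 [-0.21730974 -0.46781616 -0.00139752] 10.009045621409314
```

move_arm(
  motion=[-0.005, -0.113, 0, -0.028, -0.005, -0.113, 0, -0.028, -0.005, -0.113, 0, -0.028, -0.005, -0.113, 0, -0.028, -0.005, -0.113, 0, -0.028, -0.005, -0.113, 0, -0.028, -0.005, -0.113, 0, -0.028, -0.005, -0.113, 0, -0.028, -0.005, -0.113, 0, -0.028, -0.005, -0.113, 0, -0.028, -0.005, -0.113, 0, -0.028, -0.005, -0.113, 0, -0.028],
)

```text
clock: 8.1
eef_pos: [0.5758, 0.0123, 0.2014]
tool_rot: [0.699, 0.715, 0.002, 0.001]
contact_force: [4.2, 2.8, -0.1]
finger_gap: 0.0235
gripper_force: 10.0
```

move_arm(
  motion=[-0.005, -0.113, 0, -0.028, -0.005, -0.113, 0, -0.028, -0.001, -0.05, 0, -0.012, 0, 0, 0, 0, 0, 0, 0, 0, 0, 0, 0, 0],
)

```text
clock: 8.6
eef_pos: [0.5614, 0.0104, 0.2013]
tool_rot: [0.621, 0.784, 0.001, 0.0]
contact_force: [2.2, 4.4, 4.5]
finger_gap: 0.0232
gripper_force: 10.0
```

```bash
python3 -c "
from h import *
s,r=st();d=s['eef_pos']-[.575,-.0524,0];print(np.hypot(*d[:2]),np.degrees(np.arctan2(d[1],d[0])),s['moment'],s['gripper_force'])"
```

```text
t 8.6 p [0.5614 0.0104 0.2013] yang 13.2 zaxis [ 0.001  0.001 -1.   ] q6 -0.41 F [2.2 4.4 4.5] gap 0.0232
0.06427880226240512 102.25850773116342 [ 0.63421438 -0.24918617  0.13434967] 10.024036989153728
```

move_arm(
  motion=[0, 0, 0, 0, 0, 0, 0, 0, 0, 0, 0, 0, 0, 0, 0, 0, 0, 0, -0.3, 0, 0, 0, -0.4, 0, 0, 0, -0.4, 0, 0, 0, -0.4, 0, 0, 0, -0.4, 0, 0, 0, 0, 0],
  gripper=0,
)

```text
clock: 9.43
eef_pos: [0.5622, 0.0095, 0.2996]
tool_rot: [0.621, 0.784, 0.001, 0.003]
contact_force: [1.3, -0.0, -0.3]
finger_gap: 0.0462
gripper_force: 0.0
```

Run:
```python
from h import *
togo(.541,-.281,.25)
i=env.snapshot("scene")[:,:,::-1]
cv2.imwrite("pics/s1.png",cv2.resize(i[150:340,220:440],None,fx=3.5,fy=3.1))
```

```text
t 9.4333 p [0.5622 0.0095 0.2996] yang 13.2 zaxis [ 0.006 -0.001 -1.   ] q6 -0.41 F [ 1.3 -0.  -0.3] gap 0.0462
tool shift units [-5.557 -1.748  0.998]
```

View pics/s1.png

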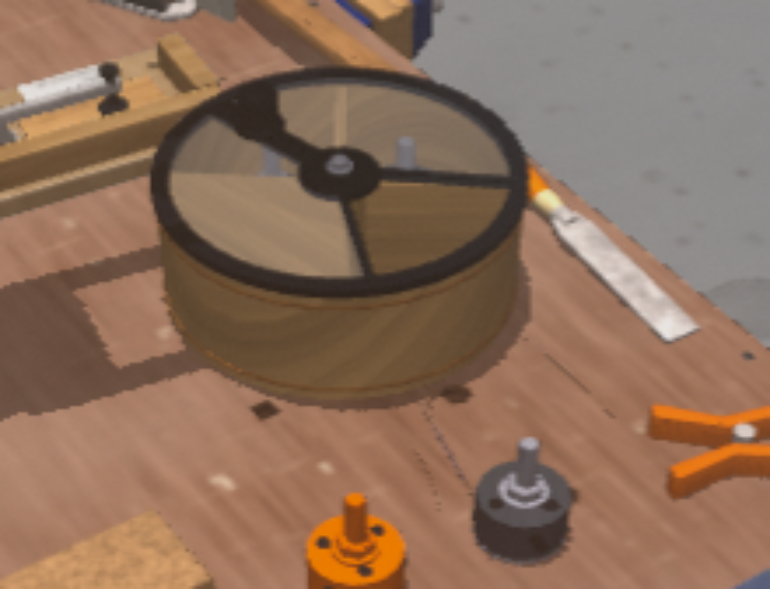

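The opening, at crop (440,215), lies squarely over the empty compartment between the spokes. The knob is on the far left and the saw stands at (525,500). Next I go to the saw.

move_arm(
  motion=[-0.464, -0.146, 0, 0, -0.464, -0.146, 0, 0, -0.464, -0.146, 0, 0, -0.464, -0.146, 0, 0, -0.464, -0.146, 0, 0, -0.464, -0.146, 0, 0, -0.464, -0.146, 0, 0, -0.464, -0.146, 0, 0, -0.464, -0.146, 0, 0, -0.464, -0.146, 0, 0, -0.464, -0.146, 0, 0, -0.464, -0.146, 0, 0],
)

```text
clock: 10.48
eef_pos: [0.5384, -0.282, 0.2936]
tool_rot: [0.621, 0.784, -0.0, -0.002]
contact_force: [-0.1, -0.2, 0.6]
finger_gap: 0.0462
gripper_force: 0.0
```

move_arm(
  motion=[0, 0, 0.3, 0, 0, 0, 0.4, 0, 0, 0, 0.4, 0, 0, 0, 0, 0, 0, 0, 0, 0],
)

```text
clock: 10.9
eef_pos: [0.5382, -0.2805, 0.2384]
tool_rot: [0.621, 0.784, -0.0, -0.003]
contact_force: [0.3, 0.6, -0.4]
finger_gap: 0.0464
gripper_force: 0.0
```

Run:
```python
from h import *
togo(.541,-.282,.1375)
i=env.snapshot("scene")[:,:,::-1]
cv2.imwrite("pics/s2.png",cv2.resize(i[190:370,290:480],None,fx=3.3,fy=3.3))
```

```text
t 10.9 p [ 0.5382 -0.2805  0.2384] yang 13.2 zaxis [-0.004  0.003 -1.   ] q6 -0.89 F [ 0.3  0.6 -0.4] gap 0.0464
tool shift units [-0.05   0.054  2.017]
```

View pics/s2.png

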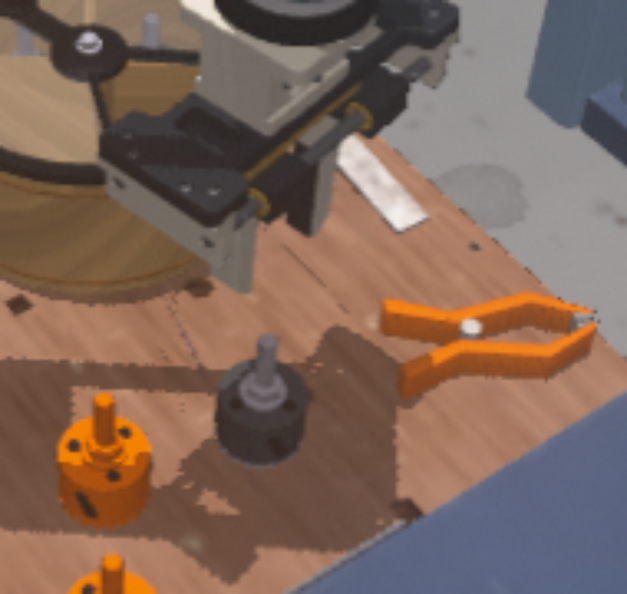

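The saw's shank top is at crop (266,340), and the fingers hang above it with clear space around. I lower and grip.

move_arm(
  motion=[-0.05, 0.05, 0.25, 0, 0, 0, 0.35, 0, 0, 0, 0.35, 0, 0, 0, 0.35, 0, 0, 0, 0.3, 0, 0, 0, 0.25, 0, 0, 0, 0.16, 0, 0, 0, 0, 0, 0, 0, 0, 0],
)

```text
clock: 11.7
eef_pos: [0.5426, -0.283, 0.1404]
tool_rot: [0.621, 0.784, -0.0, 0.0]
contact_force: [-0.3, 0.2, -0.1]
finger_gap: 0.0465
gripper_force: 0.0
```

move_arm(
  motion=[0, 0, 0, 0, 0, 0, 0, 0, 0, 0, 0, 0, 0, 0, 0, 0, 0, 0, 0, 0, 0, 0, 0, 0, 0, 0, 0, 0, 0, 0, 0, 0, 0, 0, 0, 0],
  gripper=-1,
  grip_force=30,
)

```text
clock: 12.45
eef_pos: [0.5423, -0.283, 0.1404]
tool_rot: [0.621, 0.784, -0.0, 0.0]
contact_force: [-0.2, 0.1, 1.8]
finger_gap: 0.0103
gripper_force: 30.0
```

Run:
```python
from h import *
s,r=st();print(s['gripper_force'])
togo(.541,-.282,.1375)
```

```text
t 12.45 p [ 0.5423 -0.283   0.1404] yang 13.2 zaxis [ 0. -0. -1.] q6 -0.89 F [-0.2  0.1  1.8] gap 0.0103
30.000358521938324
t 12.45 p [ 0.5423 -0.283   0.1404] yang 13.2 zaxis [ 0. -0. -1.] q6 -0.89 F [-0.2  0.1  1.8] gap 0.0103
tool shift units [ 0.026 -0.021  0.058]
```

move_arm(
  motion=[0, 0, -0.15, 0, 0, 0, -0.3, 0, 0, 0, -0.4, 0, 0, 0, -0.4, 0, 0, 0, -0.4, 0, 0, 0, -0.4, 0, 0, 0, -0.4, 0, 0, 0, -0.4, 0, 0, 0, -0.3, 0, 0, 0, -0.15, 0, 0, 0, 0, 0, 0, 0, 0, 0],
)

```text
clock: 13.45
eef_pos: [0.5421, -0.2828, 0.3049]
tool_rot: [0.621, 0.784, 0.0, -0.0]
contact_force: [-0.4, 0.8, -1.7]
finger_gap: 0.0105
gripper_force: 30.0
```

Run:
```python
from h import *
togo(.5885,-.116,.30)
i=env.snapshot("scene")[:,:,::-1]
cv2.imwrite("pics/s3.png",cv2.resize(i[90:330,260:500],None,fx=2.4,fy=2.4))
```

```text
t 13.45 p [ 0.5421 -0.2828  0.3049] yang 13.2 zaxis [-0.  0. -1.] q6 -0.89 F [-0.4  0.8 -1.7] gap 0.0105
tool shift units [3.035 1.667 0.099]
```

View pics/s3.png

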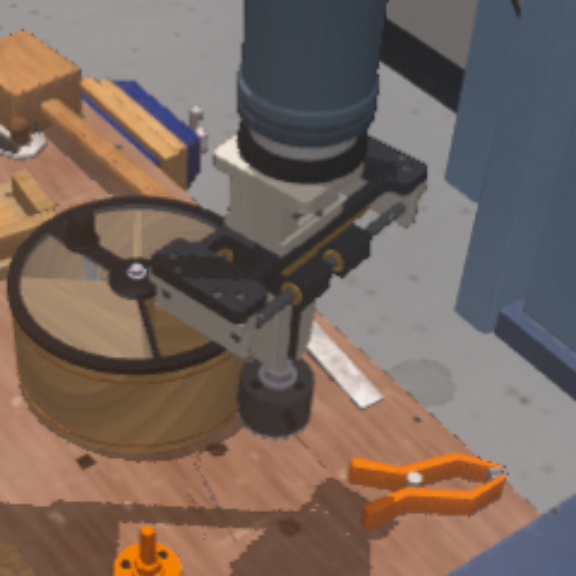

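The saw hangs upright in the grip, with its cup at (277,400). I carry it over the opening.

move_arm(
  motion=[0.152, 0.083, 0, 0, 0.304, 0.167, 0, 0, 0.304, 0.167, 0, 0, 0.304, 0.167, 0, 0, 0.304, 0.167, 0, 0, 0.304, 0.167, 0, 0, 0.304, 0.167, 0, 0, 0.304, 0.167, 0, 0, 0.304, 0.167, 0, 0, 0.304, 0.167, 0, 0, 0.152, 0.083, 0, 0, 0, 0, 0, 0],
)

```text
clock: 14.5
eef_pos: [0.5887, -0.1135, 0.3043]
tool_rot: [0.62, 0.785, 0.0, -0.001]
contact_force: [-0.4, 0.3, -1.4]
finger_gap: 0.0101
gripper_force: 30.0
```

Run:
```python
from h import *
togo(.5885,-.116,.1524)
i=env.snapshot("scene")[:,:,::-1]
cv2.imwrite("pics/s4.png",cv2.resize(i[90:290,240:440],None,fx=2.9,fy=2.9))
```

```text
t 14.5 p [ 0.5887 -0.1135  0.3043] yang 13.4 zaxis [-0.002  0.001 -1.   ] q6 -0.61 F [-0.4  0.3 -1.4] gap 0.0101
tool shift units [-0.052 -0.012  3.037]
```

View pics/s4.png

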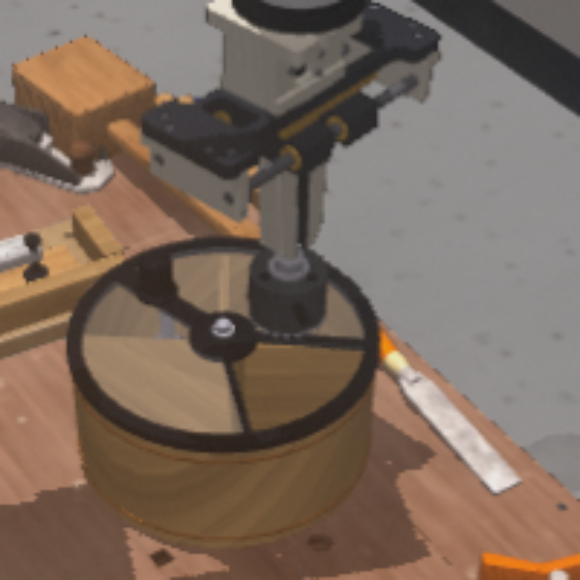

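It is above the opening. I lower most of the way, then more slowly onto the floor.

move_arm(
  motion=[-0.05, 0, 0.15, 0, 0, 0, 0.25, 0, 0, 0, 0.25, 0, 0, 0, 0.25, 0, 0, 0, 0.25, 0, 0, 0, 0.25, 0],
)

```text
clock: 15.05
eef_pos: [0.5888, -0.1198, 0.2339]
tool_rot: [0.621, 0.783, -0.0, -0.0]
contact_force: [0.2, -1.2, -1.8]
finger_gap: 0.0103
gripper_force: 30.0
```

move_arm(
  motion=[0, 0, 0.25, 0, 0, 0, 0.25, 0, 0, 0, 0.25, 0, 0, 0, 0.25, 0, 0, 0, 0.2, 0, 0, 0, 0.15, 0, 0, 0, 0.08, 0, 0, 0, 0, 0],
)

```text
clock: 15.72
eef_pos: [0.5888, -0.1186, 0.1626]
tool_rot: [0.621, 0.784, -0.0, -0.001]
contact_force: [-0.2, -0.5, -1.6]
finger_gap: 0.0106
gripper_force: 30.0
```

Run:
```python
from h import *
togo(.5885,-.116,.1524)
```

```text
t 15.7167 p [ 0.5888 -0.1186  0.1626] yang 13.2 zaxis [-0.002  0.001 -1.   ] q6 -0.61 F [-0.2 -0.5 -1.6] gap 0.0106
tool shift units [0.052 0.007 0.205]
```

move_arm(
  motion=[0.04, 0, 0.04, 0, 0, 0, 0.04, 0, 0, 0, 0.04, 0, 0, 0, 0.03, 0, 0, 0, 0.03, 0, 0, 0, 0.02, 0, 0, 0, 0, 0, 0, 0, 0, 0],
)

```text
clock: 16.38
eef_pos: [0.5888, -0.1163, 0.1537]
tool_rot: [0.621, 0.784, -0.0, -0.0]
contact_force: [-1.0, 0.3, -1.6]
finger_gap: 0.0098
gripper_force: 30.0
```

move_arm(
  motion=[0, 0, 0.015, 0, 0, 0, 0.015, 0, 0, 0, 0, 0, 0, 0, 0, 0],
)

```text
clock: 16.72
eef_pos: [0.5889, -0.1164, 0.1524]
tool_rot: [0.621, 0.784, 0.0, 0.0]
contact_force: [-0.1, 0.1, 0.3]
finger_gap: 0.0104
gripper_force: 30.0
```

move_arm(
  motion=[0, 0, 0.015, 0, 0, 0, 0, 0, 0, 0, 0, 0],
)

```text
clock: 16.97
eef_pos: [0.589, -0.1164, 0.1524]
tool_rot: [0.621, 0.784, 0.0, 0.0]
contact_force: [-2.0, 0.2, 4.8]
finger_gap: 0.0106
gripper_force: 30.0
```

It has touched the floor, with about 5 N upward. I release part way and rise.

move_arm(
  motion=[0, 0, 0, 0, 0, 0, 0, 0, 0, 0, 0, 0, 0, 0, 0, 0, 0, 0, 0, 0, 0, 0, 0, 0],
  gripper=-0.4,
)

```text
clock: 17.47
eef_pos: [0.5888, -0.1164, 0.1513]
tool_rot: [0.621, 0.784, -0.0, -0.0]
contact_force: [-0.4, -0.3, 1.2]
finger_gap: 0.0274
gripper_force: 0.0
```

move_arm(
  motion=[0, 0, -0.1, 0, 0, 0, -0.2, 0, 0, 0, -0.3, 0, 0, 0, -0.4, 0, 0, 0, -0.4, 0, 0, 0, -0.4, 0, 0, 0, -0.4, 0, 0, 0, -0.4, 0, 0, 0, -0.2, 0, 0, 0, 0, 0],
)

```text
clock: 18.3
eef_pos: [0.5899, -0.1167, 0.2951]
tool_rot: [0.621, 0.784, 0.001, 0.003]
contact_force: [0.9, 0.2, -0.4]
finger_gap: 0.0281
gripper_force: 0.0
```

Run:
```python
from h import *
togo(.5614,.0107,.2015)
i=env.snapshot("scene")[:,:,::-1]
cv2.imwrite("pics/s5.png",cv2.resize(i[160:290,250:390],None,fx=4.2,fy=4.2))
```

```text
t 18.3 p [ 0.5899 -0.1167  0.2951] yang 13.2 zaxis [ 0.006 -0.002 -1.   ] q6 -0.61 F [ 0.9  0.2 -0.4] gap 0.0281
tool shift units [2.618 0.019 1.863]
```

View pics/s5.png

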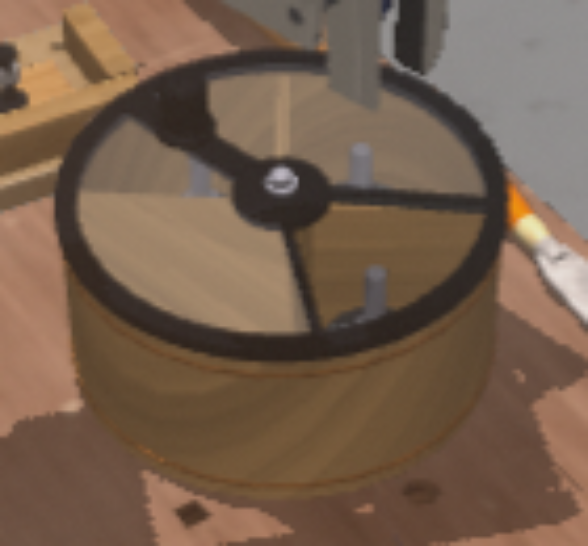

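The saw stands upright in its compartment, with the shank at (375,290), and the lid hasn't moved. Back to the knob.

move_arm(
  motion=[0.16, 0, 0, 0, 0.35, 0, 0, 0, 0.35, 0, 0, 0, 0.35, 0, 0, 0, 0.35, 0.02, 0, 0, 0.35, 0, 0, 0, 0.35, 0, 0, 0, 0.35, 0, 0, 0, 0, 0, 0, 0, 0, 0, 0, 0],
  gripper=0.2,
)

```text
clock: 19.18
eef_pos: [0.5589, 0.0127, 0.2905]
tool_rot: [0.62, 0.785, -0.001, -0.001]
contact_force: [0.2, -0.4, 0.3]
finger_gap: 0.0556
gripper_force: 0.0
```

```bash
python3 -c "
from h import *
togo(.5614,.0107,.2015)"
```

```text
t 19.1833 p [0.5589 0.0127 0.2905] yang 13.4 zaxis [-0.002  0.    -1.   ] q6 -0.41 F [ 0.2 -0.4  0.3] gap 0.0556
tool shift units [-0.051  0.043  1.78 ]
```

move_arm(
  motion=[-0.04, 0.03, 0.2, 0, 0, 0, 0.35, 0, 0, 0, 0.35, 0, 0, 0, 0.35, 0, 0, 0, 0.3, 0, 0, 0, 0.2, 0, 0, 0, 0.03, 0, 0, 0, 0, 0],
)

```text
clock: 19.85
eef_pos: [0.5616, 0.0088, 0.2014]
tool_rot: [0.621, 0.784, -0.001, -0.001]
contact_force: [0.4, -0.3, 0.0]
finger_gap: 0.056
gripper_force: 0.0
```

move_arm(
  motion=[0, 0, 0, 0, 0, 0, 0, 0, 0, 0, 0, 0, 0, 0, 0, 0, 0, 0, 0, 0, 0, 0, 0, 0, 0, 0, 0, 0, 0, 0, 0, 0],
  gripper=-1,
  grip_force=10,
)

```text
clock: 20.52
eef_pos: [0.5619, 0.0093, 0.2029]
tool_rot: [0.621, 0.784, 0.0, 0.0]
contact_force: [-1.0, -0.4, 3.9]
finger_gap: 0.0236
gripper_force: 10.0
```

```bash
python3 -c "
from h import *
s,r=st();d=s['eef_pos']-[.575,-.0524,0];print(np.hypot(*d[:2]),np.degrees(np.arctan2(d[1],d[0])),s['moment'],s['gripper_force'])"
```

```text
t 20.5167 p [0.5619 0.0093 0.2029] yang 13.2 zaxis [ 0.001 -0.    -1.   ] q6 -0.41 F [-1.  -0.4  3.9] gap 0.0236
0.06309124544426793 101.9409620800365 [-0.01062054  0.25489402  0.00243613] 10.015559170516326
```

move_arm(
  motion=[-0.001, 0.045, 0, 0.011, -0.005, 0.113, 0, 0.028, -0.005, 0.113, 0, 0.028, -0.005, 0.113, 0, 0.028, -0.005, 0.113, 0, 0.028, -0.005, 0.113, 0, 0.028, -0.005, 0.113, 0, 0.028, -0.005, 0.113, 0, 0.028, -0.005, 0.113, 0, 0.028, -0.005, 0.113, 0, 0.028],
)

```text
clock: 21.35
eef_pos: [0.6125, 0.0002, 0.2029]
tool_rot: [0.884, 0.467, -0.0, -0.0]
contact_force: [-3.4, 0.8, 5.6]
finger_gap: 0.0235
gripper_force: 10.0
```

move_arm(
  motion=[-0.005, 0.113, 0, 0.028, -0.005, 0.113, 0, 0.028, -0.005, 0.113, 0, 0.028, -0.005, 0.113, 0, 0.028, -0.005, 0.113, 0, 0.028, -0.005, 0.113, 0, 0.028, -0.005, 0.113, 0, 0.028, -0.005, 0.113, 0, 0.028, 0, 0.068, 0, 0.017, 0, 0, 0, 0, 0, 0, 0, 0],
)

```text
clock: 22.27
eef_pos: [0.6391, -0.0395, 0.2029]
tool_rot: [0.994, 0.109, -0.0, -0.0]
contact_force: [-3.1, 1.2, 5.1]
finger_gap: 0.0237
gripper_force: 10.0
```

```bash
python3 -c "
from h import *
s,r=st();d=s['eef_pos']-[.575,-.0524,0];print(np.hypot(*d[:2]),np.degrees(np.arctan2(d[1],d[0])),s['moment'],s['gripper_force'])"
```

```text
t 22.2667 p [ 0.6391 -0.0395  0.2029] yang -77.5 zaxis [-0.001  0.    -1.   ] q6 1.12 F [-3.1  1.2  5.1] gap 0.0237
0.0654040039977141 11.414810447392941 [ 0.0879145   0.7515281  -0.16306573] 10.023887287643447
```

Knob at about 11.5°, target 12°. I release, rise and move clear so the top camera can check.

move_arm(
  motion=[0, 0, 0, 0, 0, 0, 0, 0, 0, 0, 0, 0, 0, 0, 0, 0, 0, 0, -0.3, 0, 0, 0, -0.4, 0, 0, 0, -0.4, 0, 0, 0, -0.4, 0, 0, 0, -0.4, 0, 0, 0, -0.4, 0, 0, 0, 0, 0],
  gripper=0,
)

```text
clock: 23.18
eef_pos: [0.641, -0.0396, 0.3222]
tool_rot: [0.994, 0.109, 0.004, 0.001]
contact_force: [-0.0, -0.2, 0.5]
finger_gap: 0.0465
gripper_force: 0.0
```

move_arm(
  motion=[-0.1, -0.3, 0, 0, -0.2, -0.6, 0, 0, -0.2, -0.6, 0, 0, -0.2, -0.6, 0, 0, -0.2, -0.6, 0, 0, -0.2, -0.6, 0, 0, -0.2, -0.6, 0, 0, -0.2, -0.6, 0, 0, -0.2, -0.6, 0, 0, -0.1, -0.3, 0, 0, 0, 0, 0, 0, 0, 0, 0, 0],
)

```text
clock: 24.18
eef_pos: [0.4917, 0.2056, 0.3163]
tool_rot: [0.994, 0.11, -0.001, 0.0]
contact_force: [0.1, -1.4, 0.1]
finger_gap: 0.0466
gripper_force: 0.0
```

Run:
```python
from h import *
st()
i=env.snapshot("top")[:,:,::-1]
cv2.imwrite("pics/t6.png",cv2.resize(i[125:270,200:345],None,fx=4,fy=4,interpolation=cv2.INTER_CUBIC))
```

```text
t 24.1833 p [0.4917 0.2056 0.3163] yang -77.3 zaxis [-0.002 -0.001 -1.   ] q6 1.54 F [ 0.1 -1.4  0.1] gap 0.0466
```

View pics/t6.png

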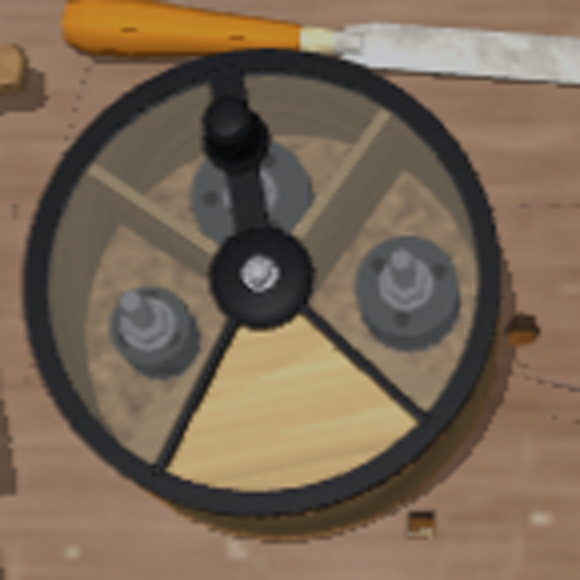

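The opening shows only solid wood, bounded by the spokes at (200,390) and (365,360). The saw stands upright in its compartment at (405,290), and the arm is clear. I hand the job in.

```bash
python3 -c "
from station import env
print(env.close_job())"
```

```text
the job is handed in; nothing more can be done
None
```

The job is handed in at about 24 s of the 69 s allowed; the hand-in call gave no verdict. In the last top picture the saw stands upright in the formerly empty compartment, the lid's opening shows only the solid quarter, and the arm is clear of everything.

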